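Push a label roll up its loading ramp into the seat

TASK

Push the roll of labels up the little metal loading ramp with the fingertips, slowly, until it drops over the crest into the seat and lies against the upright stop plate; then leave it there and take the hand away. Keep the fingers behind it all the way up the slope so that it never gets away from them and rolls back down; only push it, do not lift it off the ramp. Leave the sample bottle, the roll of masking tape and the stack of label cards where they are.

Things in the scene. Friction and masses are not known exactly. Their poses are not given: they have to be found in the camera images.
- ramp: Aluminium loading ramp fixed on a dark base plate 300 x 108 x 4 mm, on plywood boards (top 120 mm above the table). Origin: on the boards, on the centre line between the side guides; x level, uphill towards the stop, y left looking uphill, z up. Heights from the boards. Deck top: 8 degrees, from x -150, z 14 mm to the crest at x 73, z 45. Side guides: inner faces y +-40 mm, 6 mm thick, 16 mm above the deck, 12 mm above the seat floor.
- slope (a point): Foot of the deck's top face on the ramp's centre line (ramp frame x -150, z 14 mm); x points up the slope along the deck, z square out of it. A lip across the foot, 6 mm along the slope, stands 5 mm above the deck.
- seat (a point): Where the roll's centre lies when it is home: ramp frame x 90, y 0, z 71 mm, axes as the ramp's. The seat's level floor (z 40 mm) is 5 mm below the crest and ends at the stop plate, face at x 121 mm, 10 mm thick, 92 mm wide, top at z 86 mm. Once in, the roll stays there by itself.
- roll_centre (a point): Centre of the label roll: rigid green and white cylinder, 61 mm diameter, 74 mm long, 0.08 to 0.17 kg, lying across the ramp, 3 mm from each guide. It starts against the foot lip, centre at ramp frame x -131, z 47 mm. Let go on the slope it rolls back. Pushed level from behind at its centre's height it goes up with a few N. z is its axis (level, along ramp -y).
- label_roll: The same label roll; origin at the centre of one end face, z axis along the roll's axis, its centre 37 mm along z.
- oil_bottle: Bystander: clear sample bottle with black cap, 50 mm diameter, 102 mm tall, standing beside the ramp; origin under its centre.
- masking_tape: Bystander: roll of masking tape lying flat, 98 mm across, 25 mm tall; origin under its centre.
- label_cards: Bystander: banded stack of label cards, 76 x 105 x 29 mm; origin under its centre.

How it is judged:
By the outcome, as a careful person would: the job done as asked, in the order asked, and still so for the second after the job is handed in, with the robot touching nothing.
It also fails if it takes over 40 s, if anything falls off the work surface, if the arm or the gripper's body presses on something with over 40 N, if the wrist force passes 120 N, or if a joint passes its speed limit or range.

ROBOT

A 6-joint arm with a two-finger parallel gripper is mounted at the origin on a cart in front of the work surface, level with it; the furniture and walls round the work are solid. World frame = base frame: x ahead of the robot, y to its left, z up, the work surface at z = 0. Lengths are in mm, angles in rad, forces in N, time in s.
With the tool pointing down it reaches from about 375 to 975 mm from the base axis. Payload 3.8 kg.
Tool frame: the origin (TCP) lies at the very end of the fingers, on their centre line; the grasp point (between the pads) lies 19 mm behind it; z points along the fingers, y is the line along which they close (so a half turn about z gives the same grasp; the last joint's range is limited). The gripper opens to 88 mm and grips with 3 to 60 N. Pads are 18 mm wide; open, the fingers measure 123 mm over their backs; the gripper's body (75 mm by 187 mm) begins 45 mm behind the grasp point.
Start: joints at [1.167, 0.264, 1.604, -0, 1.274, -0.037], TCP at [242.073, 630.094, 238.706] pointing down, gripper open.
Joint ranges: [-2.63, 2.63], [-0.94, 2.18], [0.31, 2.57], [-1.31, 4.45], [0, 2.66], [-2.55, 2.55]. Speed limits (rad/s): [2.57, 2.57, 3.14, 3.14, 3.14, 3.14].

INTERFACE

Orientations are given as a unit quaternion [x, y, z, w].
In Python, from cell import sense, grab_frame, finish_job gives the robot as it stands. The module is installed in compiled form; this text tells all that it offers.
- The arm moves only by the tool step_arm, never from a script. Its argument "commands" is a list that holds one entry, the list of rows, each a list of 7 numbers: the shift along the tool's x, y, z in m, then the turn, a rotation vector about the tool's x, y, z in rad, then the opening, from 0 (shut) to 1 (fully open). In form: [[[tx, ty, tz, ax, ay, az, fingers], ...]]. A call has 1 to 8 rows; each row shifts and turns the commanded pose from where the row before left it, along the tool's axes as they then stand; what a row does not reach is not made up. A row lasts 1/8 s, in which the tool goes at most 62.5 mm and 10.7 degrees, less where a joint would pass 70% of its speed; a pose out of reach is approached as far as the arm can. A call is refused whole if a number of a shift passes 0.0625 or a number of a turn 0.188, either way. A call with a gripper value outside its range is refused whole. The fingers move at their own pace and stop on an object; "squeeze" is the grip in N (left out, the last holds). Time passes only in rows, so rows that do not move let the fingers close. It gives the time, the measured TCP pose, the force, the opening and the grip force at its end, in the units of the state.
- sense(): the state, without advancing time (a new reading comes with each control period).
- grab_frame(name): name is "scene" or "top" or "wrist"; returns a dict with "frame" (400x640x3 uint8, red, green, blue), "depth" (400x640 float32, mm along the optical axis (not along the pixel's ray), 0 where there is no reading), "K" (3x3 intrinsics, pixels), "D" ([k1, k2, p1, p2, k3] as OpenCV has them; the pictures are not rectified), "camera_from_world" (4x4, takes a point from world to camera coordinates). Camera axes: x right, y down, z forward; pixel columns grow to the right and rows downward; lengths in mm; the calibration is good to about 2 mm. A picture is of the moment at which its call begins.
- finish_job(): hands the job in; it is judged then, once.
The state is a dict: "t": time; "joints": joint angles; "joint_vel": joint speeds; "joint_efforts": joint torques, N m; "ee_pos": TCP position; "tcp_rot": TCP orientation; "ft_force": force on the tool from outside, world axes, zero at the start; "moment": the same for the moment, N m; "gripper_width": finger opening in mm; "grasp_force": force on a finger pad.
Only numpy, scipy, OpenCV 4.12 (cv2) and the standard library are available. Lean on these libraries where they do the work, as an engineer would, in place of code of your own. Each camera call takes 0.05 s, during which the arm holds its last target. There are 200 camera calls.

## Working session

There is one attempt and no reset: what is moved stays moved. The work goes in short steps, Python scripts to look and compute and a tool call to move; the robot and the scene stay as the last step left them, time stands still between calls to the robot, and variables do not carry over. Pictures are saved under pics/ and viewed, at most 10 in all, crops included, and the job is handed in when it is done.

Besides the shell and the picture viewer there is one more tool, called after "Request:" as a command line: name --argument value ..., lists and objects as JSON in quotes. step_arm: Moves the arm, as the interface text tells. Its arguments: {"type":"object","properties":{"commands":{"type":"array","items":{"type":"array","items":{"type":"array","items":{"type":"number"}}}},"squeeze":{"type":"number"}},"required":["commands"]}

```bash
mkdir -p pics; cat > h.py <<'E'
import numpy as np, cv2
from cell import sense, grab_frame, finish_job
def P(f,uv,d):
    uv=np.array(uv,float).reshape(-1,1,2)
    n=cv2.undistortPoints(uv,f["K"],np.array(f["D"],float)).reshape(-1,2)
    d=np.array(d,float).reshape(-1,1)
    c=np.hstack([n*d,d]); T=np.linalg.inv(f["camera_from_world"])
    return c@T[:3,:3].T+T[:3,3]
def cloud(f):
    h,w=f["depth"].shape
    u,v=np.meshgrid(np.arange(w),np.arange(h))
    p=P(f,np.stack([u.ravel(),v.ravel()],1),f["depth"].ravel()).reshape(h,w,3)
    p[f["depth"]==0]=np.nan
    return p
E
python3 - <<'E'
from h import *
import pickle
s=sense();print(s)
fs={n:grab_frame(n) for n in("scene","top")}
pickle.dump(fs,open("f0.pkl","wb"))
for n,f in fs.items(): cv2.imwrite(f"pics/{n}0.png",f["frame"][:,:,::-1]); print(n,np.linalg.inv(f["camera_from_world"])[:3].round(2).tolist())
E
```

```text
{'t': 0.0, 'joints': array([ 1.16711288e+00,  2.64761087e-01,  1.60536114e+00, -2.58388799e-05,
        1.27367590e+00, -3.69136990e-02]), 'joint_vel': array([-5.15177500e-04,  8.56409074e-04, -8.21150736e-04, -2.99647588e-05,
       -1.49820328e-03,  1.09963796e-03]), 'joint_efforts': array([-2.08277066e-03, -5.02112532e+01, -3.56874633e+01,  7.25890417e-02,
        2.96318473e-02, -2.01408989e-04]), 'ee_pos': array([241.79932737, 629.45495479, 237.38958612]), 'tcp_rot': array([ 1.82354884e-01,  9.83232160e-01, -1.07878747e-03, -2.28921035e-04]), 'ft_force': array([ 0.15775599,  0.25291683, -0.57908491]), 'moment': array([ 0.02241211, -0.01043581, -0.02851013]), 'grasp_force': 0.0, 'gripper_width': 88.07108189877957}
scene [[0.59, -0.57, 0.57, 64.45], [-0.81, -0.42, 0.42, -271.8], [0.0, -0.7, -0.71, 799.36]]
top [[-0.01, -1.0, 0.07, 468.74], [-1.0, 0.01, -0.03, 100.05], [0.03, -0.07, -1.0, 1084.98]]
```

View pics/scene0.png

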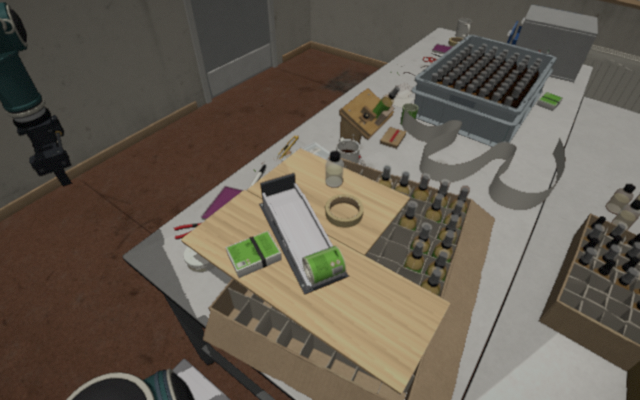

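View pics/top0.png

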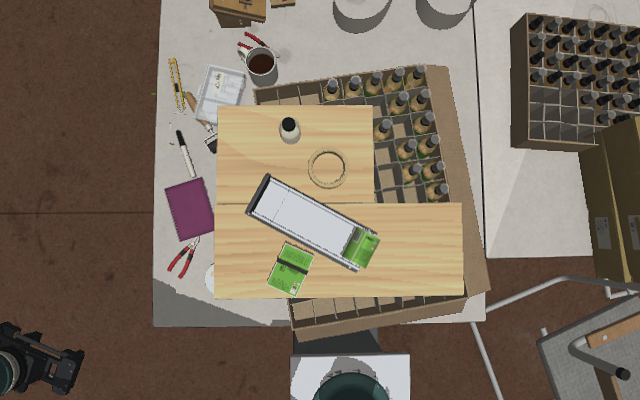

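The scene view shows the roll at about (323,264) at the foot of the ramp, with the stop at (278,184). In the top view the roll is at (360,248) and the stop at (258,197), with the cards at (290,268), the tape at (327,168) and the bottle at (289,128). Uphill runs to +y and slightly +x.

```bash
python3 - <<'E'
from h import *
import pickle
fs=pickle.load(open("f0.pkl","rb"))
roi={"top":(235,385,165,275),"scene":(250,355,165,300)}
for n,f in fs.items():
    p=cloud(f); hsv=cv2.cvtColor(f["frame"],cv2.COLOR_RGB2HSV)
    u0,u1,v0,v1=roi[n]; M=np.zeros(p.shape[:2],bool); M[v0:v1,u0:u1]=1
    z=p[...,2]
    wood=M&(hsv[...,1]>60)&(hsv[...,0]<25)&(hsv[...,0]>8)
    print(n,"boards z",np.nanmedian(z[wood]))
    deck=M&(hsv[...,1]<40)&(hsv[...,2]>140)&(z>130)&(z<170)
    D=p[deck]; A=np.c_[D[:,:2],np.ones(len(D))]
    c=np.linalg.lstsq(A,D[:,2],rcond=None)[0]
    r=D[:,2]-A@c; k=abs(r)<3; c=np.linalg.lstsq(A[k],D[k,2],rcond=None)[0]
    g=np.hypot(*c[:2]); print("deck grad dir deg",np.degrees(np.arctan2(c[1],c[0])),"slope",np.degrees(np.arctan(g)),k.sum())
    (cx,cy),(w,h),a=cv2.minAreaRect(D[k][:,:2].astype(np.float32)); print("deck rect",cx,cy,w,h,a)
    # roll: high points at right/low end
    green=(M&(hsv[...,0]>30)&(hsv[...,0]<75)&(hsv[...,1]>90)&(z>150))
    nn,l,st,ce=cv2.connectedComponentsWithStats(green.astype(np.uint8)); i=1+st[1:,4].argmax()
    R=p[l==i]; print("green blob",st[i],ce[i],"zmax",np.nanpercentile(R[:,2],98),"mean",R.mean(0))
    near=M&(np.hypot(p[...,0]-R[:,0].mean(),p[...,1]-R[:,1].mean())<70)&(z>175)
    B=p[near]; print("roll high pts rect",cv2.minAreaRect(B[:,:2].astype(np.float32)),B.mean(0),np.percentile(B[:,2],98))
    st=M&(hsv[...,2]<90)&(z>195)&(np.hypot(p[...,0]-R[:,0].mean(),p[...,1]-R[:,1].mean())>120)
    S=p[st]; print("stop",len(S),S.mean(0),cv2.minAreaRect(S[:,:2].astype(np.float32)))
p=cloud(fs["top"]);z=p[...,2]
for nm,(u0,u1,v0,v1) in {"cards":(265,316,240,298),"tape":(305,350,148,190),"bottle":(276,303,115,145)}.items():
    q=p[v0:v1,u0:u1].reshape(-1,3);q=q[(q[:,2]>135)&(q[:,2]<240)]
    print(nm,q[:,:2].min(0),q[:,:2].max(0),q[:,2].max())
E
```

```text
scene boards z 121.07710504640812
deck grad dir deg 68.03604281419042 slope 4.732336881444608 1241
deck rect 500.4747009277344 97.38805389404297 247.7001953125 76.07148742675781 61.115108489990234
green blob [306 246  39  37 776] [324.4806701  263.03092784] zmax 199.3985730489602 mean [431.03368366 -22.72313015 190.17716977]
roll high pts rect ((439.5171813964844, -15.253307342529297), (58.37981414794922, 75.216796875), 59.80791473388672) [433.82246069 -21.19636079 191.55981865] 199.3681960184294
stop 165 [557.99171703 211.97912537 202.43084436] ((559.719970703125, 212.14212036132812), (8.27735710144043, 87.32386779785156), 60.549137115478516)
top boards z 118.95251894985256
deck grad dir deg 53.69289069693663 slope 5.014416335674197 1956
deck rect 469.8314514160156 106.84754943847656 270.3526306152344 138.2806396484375 61.21076965332031
green blob [343 228  36  40 705] [360.90496454 248.90780142] zmax 198.09979484014855 mean [437.53946095  -8.29367974 190.72914807]
roll high pts rect ((440.4020690917969, -10.224952697753906), (58.80744552612305, 73.99370574951172), 61.01884841918945) [440.9961105   -9.07760642 190.5804921 ] 198.09402298565502
stop 183 [561.95932168 215.96919585 203.83065419] ((561.4890747070312, 216.88308715820312), (9.974605560302734, 89.35450744628906), 60.42823028564453)
cards [328.30109703  91.79042358] [458.32641221 204.66637891] 169.94282201865758
tape [580.47817004  12.6315684 ] [672.94261463 106.49180783] 148.12616305910547
bottle [685.48678534 123.41417876] [733.86146609 172.88854567] 226.00780043535372
```

Request:
step_arm --commands '[[[0,0,-0.01,0,0,0.171,0.34],[0,0,-0.01,0,0,0.171,0.34],[0,0,-0.01,0,0,0.171,0.34],[0,0,-0.01,0,0,0.171,0.34],[0,0,-0.01,0,0,0.171,0.34],[0,0,0,0,0,0.171,0.34],[0,0,0,0,0,0.171,0.34],[0,0,0,0,0,0.171,0.34]]]'

```text
t: 1.1
ee_pos: [241.9, 629.8, 287.9]
tcp_rot: [0.764, 0.645, -0.001, 0.0]
ft_force: [-0.8, -1.1, 1.0]
gripper_width: 30.2
grasp_force: 0.0
```

Request:
step_arm --commands '[[[0,0,0,0,0,0.171,0.34],[0,0,0,0,0,0.171,0.34],[0,0,0,0,0,0,0.34]]]'

```text
t: 1.48
ee_pos: [241.9, 629.8, 288.0]
tcp_rot: [0.861, 0.508, -0.0, 0.0]
ft_force: [0.4, 0.5, 0.3]
gripper_width: 29.9
grasp_force: 0.0
```

Request:
step_arm --commands '[[[-0.036,0.0455,0,0,0,0,0.34],[-0.036,0.0455,0,0,0,0,0.34],[-0.036,0.0455,0,0,0,0,0.34],[-0.036,0.0455,0,0,0,0,0.34],[-0.036,0.0455,0,0,0,0,0.34],[-0.036,0.0455,0,0,0,0,0.34],[-0.036,0.0455,0,0,0,0,0.34],[-0.036,0.0455,0,0,0,0,0.34]]]'

```text
t: 2.48
ee_pos: [421.1, 200.0, 288.7]
tcp_rot: [0.861, 0.509, 0.0, 0.0]
ft_force: [0.8, 0.3, 0.7]
gripper_width: 30.3
grasp_force: 0.0
```

Request:
step_arm --commands '[[[-0.04,0.02,0,0,0,0,0.34],[-0.04,0.02,0,0,0,0,0.34],[-0.04,0.02,0,0,0,0,0.34],[-0.04,0.02,0,0,0,0,0.34],[-0.04,0.02,0,0,0,0,0.34],[-0.04,0.02,0,0,0,0,0.34],[0,0,0,0,0,0,0.34]]]'

```text
t: 3.35
ee_pos: [409.1, -68.6, 288.6]
tcp_rot: [0.862, 0.507, -0.0, 0.0]
ft_force: [-0.2, -0.3, -0.1]
gripper_width: 29.5
grasp_force: 0.0
```

```bash
python3 - <<'E'
from h import *
f=grab_frame("wrist"); cv2.imwrite("pics/w1.png",f["frame"][:,:,::-1])
p=cloud(f); z=p[...,2]; s=sense()
hsv=cv2.cvtColor(f["frame"],cv2.COLOR_RGB2HSV)
near=(np.hypot(p[...,0]-440,p[...,1]+12)<60)&(z>172)&(z<215)
B=p[near]; print(len(B))
if len(B): print(cv2.minAreaRect(B[:,:2].astype(np.float32)),np.percentile(B[:,2],98))
a=np.radians(61);u=np.array([np.cos(a),np.sin(a)]);n=np.array([-u[1],u[0]])
q=B[:,:2]-s["ee_pos"][:2]; 
if len(B): print("roll rel tcp along",np.percentile(q@u,[1,99]),"across left",np.percentile(q@n,[1,99]))
print(s["ee_pos"],np.linalg.inv(f["camera_from_world"])[:3].round(2).tolist())
E
```

```text
9153
((439.1041259765625, -12.461280822753906), (59.03584289550781, 75.0390625), 61.527095794677734) 197.5024173775338
roll rel tcp along [33.78609936 90.89120674] across left [-35.74854296  37.0487169 ]
[409.23793491 -67.19742416 288.59900483] [[0.87, -0.47, -0.13, 442.0], [-0.49, -0.84, -0.24, -9.07], [0.0, 0.27, -0.96, 433.82]]
```

View pics/w1.png

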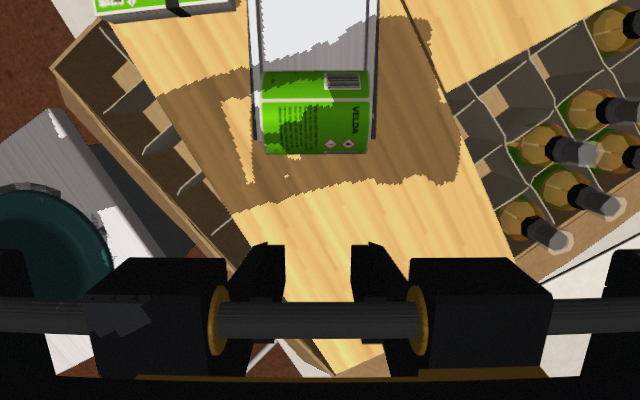

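The wrist view shows the roll at (315,112), square between the fingers at (265,270) and (370,270). It lies about 62 mm ahead along tool x and is laterally centred, so I go straight down behind it and approach slowly.

Request:
step_arm --commands '[[[0,0,0.033,0,0,0,0.34],[0,0,0.033,0,0,0,0.34],[0,0,0.033,0,0,0,0.34],[0,0,0.02,0,0,0,0.34],[0,0,0.014,0,0,0,0.34],[0,0,0,0,0,0,0.34],[0.005,0,0,0,0,0,0.34],[0.005,0,0,0,0,0,0.34]]]'

```text
t: 4.4
ee_pos: [415.5, -57.4, 156.9]
tcp_rot: [0.862, 0.508, 0.001, 0.001]
ft_force: [-0.0, -0.1, 0.4]
gripper_width: 30.1
grasp_force: 0.0
```

Request:
step_arm --commands '[[[0.004,0,0,0,0,0,0.34],[0.004,0,0,0,0,0,0.34],[0.003,0,0,0,0,0,0.34],[0.003,0,0,0,0,0,0.34],[0.003,0,0,0,0,0,0.34],[0.003,0,-0.0004,0,0,0,0.34]]]'

```text
t: 5.15
ee_pos: [424.1, -40.0, 156.1]
tcp_rot: [0.862, 0.508, -0.0, 0.0]
ft_force: [-1.1, -0.3, 0.2]
gripper_width: 29.9
grasp_force: 0.5
```

Request:
step_arm --commands '[[[0.004,0,-0.0006,0,0,0,0.34],[0.004,0,-0.0006,0,0,0,0.34],[0.004,0,-0.0006,0,0,0,0.34],[0.004,0,-0.0006,0,0,0,0.34],[0.004,0,-0.0006,0,0,0,0.34],[0.004,0,-0.0006,0,0,0,0.34],[0.004,0,-0.0006,0,0,0,0.34],[0.004,0,-0.0006,0,0,0,0.34]]]'

```text
t: 6.15
ee_pos: [439.7, -11.9, 160.9]
tcp_rot: [0.862, 0.508, -0.0, -0.0]
ft_force: [-1.0, -0.3, 0.6]
gripper_width: 29.5
grasp_force: 0.5
```

```bash
cat > look.py <<'E'
from h import *
import sys
f=grab_frame("wrist"); cv2.imwrite(f"pics/{sys.argv[1]}.png",f["frame"][:,:,::-1])
p=cloud(f); s=sense(); t=s["ee_pos"]
a=np.radians(61);u=np.array([np.cos(a),np.sin(a)]);n=np.array([-u[1],u[0]])
hsv=cv2.cvtColor(f["frame"],cv2.COLOR_RGB2HSV)
q=p[...,:2]-t[:2]; A=q@u;N=q@n
m=(A>0)&(A<90)&(abs(N)<50)&(p[...,2]>t[2]+12)&(p[...,2]<t[2]+60)&(hsv[...,0]>30)&(hsv[...,0]<80)&(hsv[...,1]>60)
B=p[m]; print(m.sum(),"along",np.percentile(A[m],[1,99]),"left",np.percentile(N[m],[1,99]),"top",np.percentile(B[:,2],98),cv2.minAreaRect(B[:,:2].astype(np.float32)))
print(t,s["ft_force"],s["t"])
E
python3 look.py w2
```

```text
30131 along [13.63669804 69.16855676] left [-34.64109785  36.00374983] top 203.1250385725051 ((456.2493591308594, 19.51492691040039), (69.32080078125, 73.03590393066406), 60.95973205566406)
[440.00369932 -11.52403412 161.04739992] [-0.20000631  0.24651995  0.9179229 ] 6.2
```

View pics/w2.png

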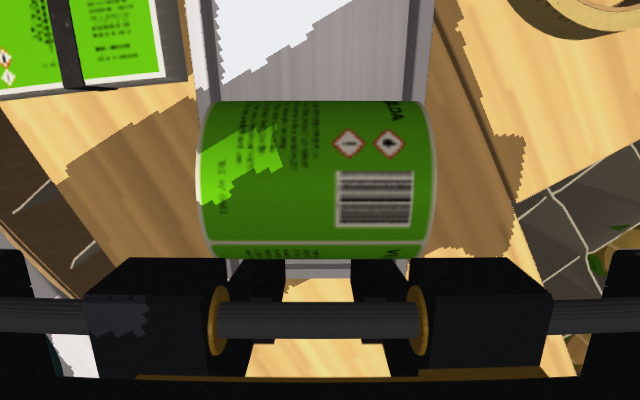

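The roll sits evenly against both fingertips at (318,255), square and centred between the guides. I keep pushing.

Request:
step_arm --commands '[[[0.004,0,-0.0006,0,0,0,0.34],[0.004,0,-0.0006,0,0,0,0.34],[0.004,0,-0.0006,0,0,0,0.34],[0.004,0,-0.0006,0,0,0,0.34],[0.004,0,-0.0006,0,0,0,0.34],[0.004,0,-0.0006,0,0,0,0.34],[0.004,0,-0.0006,0,0,0,0.34],[0.004,0,-0.0006,0,0,0,0.34]]]'

```text
t: 7.2
ee_pos: [455.2, 16.1, 165.7]
tcp_rot: [0.862, 0.508, -0.0, 0.0]
ft_force: [-0.4, -0.4, 1.3]
gripper_width: 30.0
grasp_force: 0.5
```

Request:
step_arm --commands '[[[0.004,0,-0.0005,0,0,0,0.34],[0.004,0,-0.0005,0,0,0,0.34],[0.004,0,-0.0005,0,0,0,0.34],[0.004,0,-0.0005,0,0,0,0.34],[0.004,0,-0.0005,0,0,0,0.34],[0.004,0,-0.0005,0,0,0,0.34],[0.004,0,-0.0005,0,0,0,0.34],[0.004,0,-0.0005,0,0,0,0.34]]]'

```text
t: 8.2
ee_pos: [470.7, 44.1, 169.8]
tcp_rot: [0.862, 0.508, -0.0, 0.0]
ft_force: [-1.3, -0.2, 0.1]
gripper_width: 30.0
grasp_force: 0.5
```

Request:
step_arm --commands '[[[0.004,0,-0.0006,0,0,0,0.34],[0.004,0,-0.0006,0,0,0,0.34],[0.004,0,-0.0006,0,0,0,0.34],[0.004,0,-0.0006,0,0,0,0.34],[0.004,0,-0.0006,0,0,0,0.34],[0.004,0,-0.0006,0,0,0,0.34],[0.004,0,-0.0006,0,0,0,0.34],[0.004,0,-0.0006,0,0,0,0.34]]]'

```text
t: 9.2
ee_pos: [486.2, 72.1, 174.5]
tcp_rot: [0.862, 0.508, -0.0, -0.0]
ft_force: [-0.5, -1.2, 0.7]
gripper_width: 29.9
grasp_force: 0.5
```

```bash
python3 look.py w3
```

```text
31615 along [14.34268236 67.02335282] left [-34.69591992  35.8018156 ] top 216.50303470804428 ((502.47772216796875, 102.48592376708984), (67.53561401367188, 72.79512023925781), 60.88005065917969)
[486.55466421  72.51084999 174.6615396 ] [0.20966345 0.16019365 0.77123425] 9.25
```

Request:
step_arm --commands '[[[0.004,0,-0.0006,0,0,0,0.34],[0.004,0,-0.0006,0,0,0,0.34],[0.004,0,-0.0006,0,0,0,0.34],[0.004,0,-0.0006,0,0,0,0.34],[0.004,0,-0.0006,0,0,0,0.34],[0.004,0,-0.0006,0,0,0,0.34],[0.004,0,-0.0006,0,0,0,0.34],[0.004,0,-0.0006,0,0,0,0.34]]]'

```text
t: 10.25
ee_pos: [501.7, 100.1, 179.3]
tcp_rot: [0.862, 0.508, -0.0, -0.0]
ft_force: [-0.6, 0.2, -0.1]
gripper_width: 29.8
grasp_force: 0.5
```

Request:
step_arm --commands '[[[0.004,0,-0.0006,0,0,0,0.34],[0.004,0,-0.0006,0,0,0,0.34],[0.004,0,-0.0006,0,0,0,0.34],[0.003,0,-0.0004,0,0,0,0.34],[0.003,0,-0.0004,0,0,0,0.34],[0.003,0,-0.0004,0,0,0,0.34],[0.003,0,-0.0004,0,0,0,0.34],[0.003,0,0,0,0,0,0.34]]]'

```text
t: 11.25
ee_pos: [514.8, 123.6, 182.8]
tcp_rot: [0.862, 0.508, 0.0, 0.0]
ft_force: [-0.7, -1.8, 1.1]
gripper_width: 30.4
grasp_force: 0.7
```

Request:
step_arm --commands '[[[0.003,0,0,0,0,0,0.34],[0.003,0,0,0,0,0,0.34],[0.003,0,0,0,0,0,0.34],[0.003,0,0,0,0,0,0.34],[0,0,0,0,0,0,0.34]]]'

```text
t: 11.88
ee_pos: [520.6, 134.3, 182.6]
tcp_rot: [0.862, 0.508, 0.0, -0.0]
ft_force: [0.7, -0.0, 0.7]
gripper_width: 30.2
grasp_force: 0.0
```

```bash
python3 look.py w4
```

```text
32177 along [19.82156519 75.22281777] left [-34.43125512  36.18839406] top 224.27546513453973 ((540.5706787109375, 171.93865966796875), (85.39403533935547, 73.22856903076172), 60.914581298828125)
[520.54644942 134.17434023 182.61517311] [-0.65102206 -0.76315425 -1.06099397] 11.925
```

View pics/w4.png

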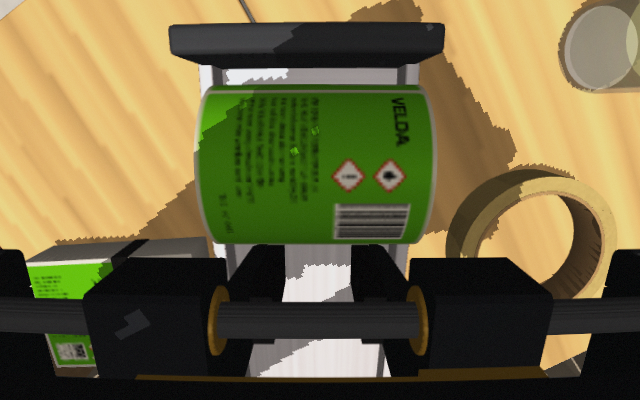

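The roll has tipped about 6 mm ahead of the fingers at (315,165) and is not yet clearly against the stop plate at (305,45). I let a couple of rows pass and measure again.

Request:
step_arm --commands '[[[0,0,0,0,0,0,0.34],[0,0,0,0,0,0,0.34],[0,0,0,0,0,0,0.34]]]'

```text
t: 12.3
ee_pos: [520.5, 133.9, 182.7]
tcp_rot: [0.862, 0.508, 0.0, -0.0]
ft_force: [-0.1, -0.7, -0.8]
gripper_width: 29.8
grasp_force: 0.0
```

```bash
python3 look.py w5
```

```text
30582 along [27.0537039 83.7841716] left [-34.48499804  36.22869416] top 220.8718205659498 ((540.7357788085938, 171.48037719726562), (85.66212463378906, 74.13755798339844), 61.42680740356445)
[520.49554554 133.89162646 182.74423587] [-0.2207665  -0.37652773 -0.26990091] 12.35
```

It is seated: the top is at z 221 mm, matching the seat, and it moved about 14 mm ahead. I back off and lift.

Request:
step_arm --commands '[[[-0.006,0,0,0,0,0,0.34],[-0.01,0,-0.005,0,0,0,0.34],[-0.01,0,-0.01,0,0,0,0.34],[-0.01,0,-0.025,0,0,0,0.34],[-0.01,0,-0.03,0,0,0,0.34],[-0.01,0,-0.03,0,0,0,0.34],[-0.01,0,-0.03,0,0,0,0.34],[0,0,0,0,0,0,0.34]]]'

```text
t: 13.35
ee_pos: [489.8, 75.6, 316.5]
tcp_rot: [0.862, 0.507, 0.003, 0.001]
ft_force: [0.4, -0.1, -0.0]
gripper_width: 29.8
grasp_force: 0.0
```

```bash
python3 - <<'E'
from h import *
f=grab_frame("wrist"); cv2.imwrite("pics/w6.png",f["frame"][:,:,::-1]); print(sense()["ee_pos"])
E
```

```text
[489.0560396   75.85009959 314.37125885]
```

View pics/w6.png

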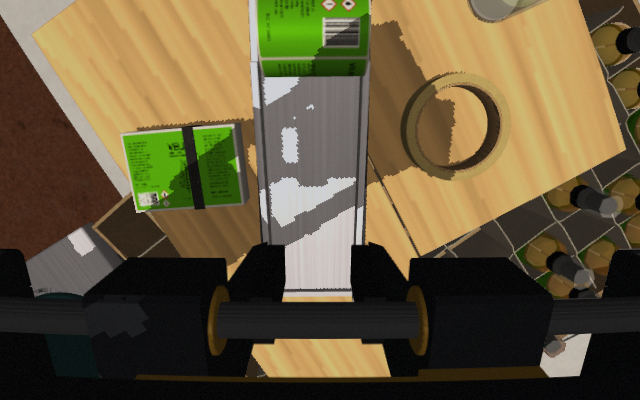

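The roll rests at the top of the ramp at (310,35), and the cards (185,170) and tape (455,125) are where they were. The hand is clear of everything.

```bash
python3 -c "
from cell import finish_job
print(finish_job())"
```

```text
the job is handed in; nothing more can be done
None
```

The label roll was pushed up the ramp with the fingertips and dropped into the seat by the stop plate (top measured at z 221 mm, as expected when home); the hand was clear of everything and the bystanders untouched when I handed the job in, about 13.4 s in.

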